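# Clear the returned kit pile into its fitted trays

### The arm

A 6-joint arm with a two-finger parallel gripper is mounted at the origin on a cart in front of the work surface, level with it; the furniture and walls round the work are solid. World frame = base frame: x ahead of the robot, y to its left, z up, the work surface at z = 0. Lengths are in mm, angles in degrees, forces in N, time in s.
With the tool pointing down it reaches from about 350 to 950 mm from the base axis. Payload 17.4 kg.
Tool frame: the origin (TCP) lies midway between the tips of the shut fingers; the grasp point (between the pads) lies 19 mm behind it (r.pinch_z is the distance from the TCP to the grasp point, in mm); z points along the fingers, y is the line along which they close (so a half turn about z gives the same grasp; the last joint's range is limited). The gripper opens to 93 mm and grips with 3 to 60 N. Pads are 15 mm wide; open, the fingers measure 128 mm over their backs; the gripper's body (75 mm by 188 mm) begins 65 mm behind the grasp point.
Start: joints at [-78.197, 6.646, 82.598, -0, 90.757, -2.166], TCP at [162.93, -655.047, 218.646] pointing down, gripper open.
Joint ranges: [-162.19, 162.19], [-47.58, 125.68], [4.15, 143.07], [-65.23, 245.23], [0.69, 171.88], [-170.13, 170.13]. Speed limits (degrees/s): [108.29, 108.29, 127.2, 180, 180, 180].

### API

Orientations are given as a 3x3 rotation matrix whose columns are the frame's x, y, z axes.
In Python, from cell import r gives the robot as it stands.
- The arm moves only by the shell command python3 -m jog 'ROWS' [FORCE]. ROWS is a JSON object of lists of equal length, an entry for each row: "claw": the closure, from -1 (fully open) to 1 (shut); "slide": the shift along the tool's x, y, z in mm, a list of three; "rot": the turn, a rotation vector about the tool's x, y, z in rad, a list of three. A call has 1 to 5 rows; each row is the pose to reach, as a shift and turn from the pose commanded when the call began, along the tool's axes at that moment; what a row does not reach only later rows make up. A row lasts 1/8 s, in which the tool goes at most 62.5 mm and 10.7 degrees, less where a joint would pass 70% of its speed; a pose out of reach is approached as far as the arm can. A call with a gripper value outside its range is refused whole. The fingers move at their own pace and stop on an object; FORCE is the grip in N (left out, the last holds). Time passes only in rows, so rows that repeat a pose let the fingers close. It gives the time, the measured TCP pose, the force, the opening and the grip force at its end, in the units of the state.
- r.get_obs(): the state, without advancing time (a new reading comes with each control period).
- r.grab_frame(name): name is "scene" or "top"; returns a dict with "frame" (420x560x3 uint8, red, green, blue), "z_map" (420x560 float32, mm along the optical axis (not along the pixel's ray), 0 where there is no reading), "mtx" (3x3 intrinsics, pixels), "R" (3x3) and "t" (3): a world point X has camera coordinates R X + t. Camera axes: x right, y down, z forward; pixel columns grow to the right and rows downward; lengths in mm; the calibration is good to about 2 mm. A picture is of the moment at which its call begins.
- r.hand_in(): hands the job in; it is judged then, once.
Trained networks look in the newest picture that a camera, given by its name, has taken for a name from the list of things; names that differ only in an ending like _2 or _b are one class to them, and where a whole thing is asked for, a point or a joint stands for the part that bears it (a point fixed in the world has none). Each returns a list of dicts, best first, with "conf" (0 to 1); they miss things now and then, are a little off and sometimes report something else, mostly with a low value. They report only what shows in the picture. A call takes as long as a camera call. They do not tell look-alikes from the thing itself.
- r.outline_of(name, camera): "region" (420x560 bool, what is visible of it) and "centre" ([column, row] in pixels, amid what is visible of it).
The state is a dict: "time_s": time; "qpos": joint angles; "joint_vel": joint speeds; "joint_torque": joint torques, N m; "eef_pos": TCP position; "tcp_rot": TCP orientation; "contact_force": force on the tool from outside, world axes, zero at the start; "wrist_torque": the same for the moment, N m; "gripper_width": finger opening in mm; "finger_force": force on a finger pad.
Only numpy, scipy, OpenCV 4.12 (cv2) and the standard library are available. Lean on these libraries where they do the work, as an engineer would, in place of code of your own. Each camera call takes 0.05 s, during which the arm holds its last target. There are 200 camera calls.

### The job

The kit came back from the job in one pile: a cutter on a battery pack on a two-way radio on a drill-bit case. Take the pile apart from the top down, one thing after another, and lay each thing flat in the shallow tray made for it: the long narrow tray for the cutter, the smallest for the battery pack, the one with the aerial channel for the radio, the large plain one for the drill-bit case. Leave the plug adapter and the small carton where they are.

Things in the scene. Friction and masses are not known exactly. Their poses are not given: they have to be found in the camera images.
- cutter: yellow snap-off cutter (utility knife), blade retracted, slim flat bar 22 mm wide (x), 163 mm long (y, blade end -y), 18 mm high; the body itself is 14 mm high from y -68 to +82 mm, with a small thumb button (4 mm high, 8 mm wide, y -14 to +8 mm) on top. Origin: middle of the underside. On top of the pile at the start
- pack: black radio battery pack, flat block 78 (x) x 52 (y) x 19 (z) mm. Origin: middle of the underside. Second from the top at the start
- radio: black two-way radio lying on its back, third from the top; block-shaped body x -96 to +8, y -28 to +26 mm, 31 mm high (its middle at x = -44 mm); round aerial 12 mm thick runs on from it at y = +16, z = 16 mm to x = +96 mm, beside it a short knob (y = -13, to x = +20 mm). Origin: underside, middle of the 191 mm overall length
- bit_box: closed bright metal drill-bit case, rounded block 140 (x) x 64 (y) x 34 (z) mm with two small latches on the -y side; lid does not open. Origin: middle of the underside. Bottom of the pile at the start, lying on the bench
- cutter_tray: fixed plywood shallow tray, floor 3 mm thick, rim 12 mm above the bench, walls 3 mm thick; origin on the bench under the middle of the inside; for the cutter: long and narrow, inside 44 mm (x) by 184 mm (y)
- pack_tray: fixed plywood shallow tray, floor 3 mm thick, rim 12 mm above the bench, walls 3 mm thick; origin on the bench under the middle of the inside; for the battery pack: the smallest, inside 98 mm (x) by 72 mm (y)
- radio_tray: fixed plywood shallow tray for the radio, floor 3 mm thick, rim 12 mm above the bench, walls 3 mm; wide bay for the body (inside x -106 to +18, y -38 to +36 mm) running on into a narrow channel for the aerial (inside x +18 to +106, y 0 to +32 mm). Origin on the bench where the radio's origin belongs; the radio lies with its axes along the tray's
- case_tray: fixed plywood shallow tray, floor 3 mm thick, rim 12 mm above the bench, walls 3 mm thick; origin on the bench under the middle of the inside; for the drill-bit case: the large plain rectangle, inside 160 mm (x) by 84 mm (y)
- adapter: black plug-top power adapter lying with its pins up, 86 x 49 x 50 mm; bystander. Origin: middle of the underside
- carton: small closed brown carton, 80 x 111 x 65 mm; bystander. Origin: middle of the underside
Not all that is in view belongs to the job. What is shaped like the pack but white is not meant.

How it is judged (in metres and radians):
On the way, in this order (a step that is already met when the one before it is completed fails the run):
1. the cutter lies flat in its own tray, released (x of cutter in the frame of cutter_tray between -0.015 and 0.015 m and y of cutter in the frame of cutter_tray between -0.026 and 0.026 m and z of cutter in the frame of cutter_tray below 0.008 m and angle between cutter's own z axis and vertical below 0.1 rad and angle between the y axis of cutter and the y axis of cutter_tray, either way round below 0.35 rad and linear speed of cutter below 0.02 m/s and contact force between cutter and the fingers below 0.1 N), for 0.2 s.
2. the battery pack lies flat in its own tray, released (x of pack in the frame of pack_tray between -0.015 and 0.015 m and y of pack in the frame of pack_tray between -0.015 and 0.015 m and z of pack in the frame of pack_tray below 0.008 m and angle between pack's own z axis and vertical below 0.1 rad and angle between the y axis of pack and the y axis of pack_tray, either way round below 0.35 rad and linear speed of pack below 0.02 m/s and contact force between pack and the fingers below 0.1 N), for 0.2 s.
3. the radio lies flat in its own tray, released (x of radio in the frame of radio_tray between -0.015 and 0.015 m and y of radio in the frame of radio_tray between -0.015 and 0.015 m and z of radio in the frame of radio_tray below 0.008 m and angle between radio's own z axis and vertical below 0.1 rad and angle between the y axis of radio and the y axis of radio_tray, either way round below 0.35 rad and linear speed of radio below 0.02 m/s and contact force between radio and the fingers below 0.1 N), for 0.2 s.
4. the drill-bit case lies flat in its own tray, released (x of bit_box in the frame of case_tray between -0.015 and 0.015 m and y of bit_box in the frame of case_tray between -0.015 and 0.015 m and z of bit_box in the frame of case_tray below 0.008 m and angle between bit_box's own z axis and vertical below 0.1 rad and angle between the y axis of bit_box and the y axis of case_tray, either way round below 0.35 rad and linear speed of bit_box below 0.02 m/s and contact force between bit_box and the fingers below 0.1 N), for 0.2 s.
At the end, for the whole second after the job is handed in: Cutter, battery pack, radio and drill-bit case each lie flat (tilt under 0.1 rad) on the floor of their own tray inside its rim (origin within 15 mm of the tray's along each tray axis, 26 mm for the cutter lengthwise, and under 8 mm above the bench, long axes within 0.35 rad), released and at rest (all of step 1 and all of step 2 and all of step 3 and all of step 4); the robot touches nothing.
It fails at once if the plug adapter is pushed more than 20 mm (distance of adapter from where it was at the start of the episode above 0.02 m).
It fails at once if the small carton is pushed more than 20 mm (distance of carton from where it was at the start of the episode above 0.02 m).
It also fails if it takes over 122 s, if anything falls off the work surface, if the arm or the gripper's body presses on something with over 40 N, if the wrist force passes 120 N, or if a joint passes its speed limit or range.

## Working session

There is one attempt and no reset: what is moved stays moved. The work goes in short steps, Python scripts to look and compute and a shell command to move; the robot and the scene stay as the last step left them, time stands still between calls to the robot, and variables do not carry over. Pictures are saved under pics/ and viewed, at most 14 in all, crops included, and the job is handed in when it is done.

```bash
mkdir -p pics; ls; python3 - <<'E'
from cell import r
import cv2,numpy as np
for n in("scene","top"):
    f=r.grab_frame(n); cv2.imwrite(f"pics/{n}0.png",f["frame"][:,:,::-1]); np.savez(f"{n}0.npz",**f)
    print(n,f["mtx"].tolist(),f["R"].round(3).tolist(),f["t"])
    for k in["cutter","pack","radio","bit_box","cutter_tray","pack_tray","radio_tray","case_tray","adapter","carton"]:
        print(k,[(round(d["conf"],2),np.round(d["centre"]).tolist(),int(d["region"].sum())) for d in r.outline_of(k,n)])
o=r.get_obs();print(o)
E
```

```text
pics
scene [[459.7861159774534, 0.0, 282.6144995085984], [0.0, 459.7861159774534, 213.61791458606717], [0.0, 0.0, 1.0]] [[-0.824, -0.567, -0.001], [-0.323, 0.47, -0.821], [0.466, -0.677, -0.57]] [ 366.12442046  231.43590141 1557.15310334]
cutter [(0.79, [222.0, 266.0], 302)]
pack [(0.62, [248.0, 317.0], 415), (0.48, [217.0, 275.0], 215), (0.32, [326.0, 169.0], 303)]
radio [(0.8, [228.0, 281.0], 214), (0.44, [221.0, 267.0], 275)]
bit_box [(0.57, [213.0, 294.0], 410)]
cutter_tray [(0.75, [315.0, 192.0], 277), (0.71, [166.0, 280.0], 256)]
pack_tray [(0.69, [235.0, 254.0], 480)]
radio_tray [(0.72, [262.0, 225.0], 674), (0.62, [296.0, 211.0], 510)]
case_tray [(0.74, [293.0, 209.0], 612), (0.58, [165.0, 279.0], 338), (0.57, [264.0, 227.0], 695)]
adapter [(0.91, [165.0, 280.0], 348), (0.5, [218.0, 276.0], 243)]
carton [(0.53, [326.0, 172.0], 294)]
top [[523.1757327311209, 0.0, 271.27017592903644], [0.0, 523.1757327311209, 206.74702931659726], [0.0, 0.0, 1.0]] [[-0.013, -1.0, -0.009], [-0.988, 0.014, -0.157], [0.157, 0.007, -0.988]] [  -2.31950911  495.0933817  1740.06143631]
cutter []
pack 
[... 580 characters left out ...]
-2.16759621e+00]), 'joint_vel': array([ 0.04313047, -0.11206166,  0.04932774, -0.01817258,  0.02225713,
       -0.00689071]), 'joint_torque': array([-3.03594192e-03, -7.21046734e+01, -6.22758651e+01,  7.77785573e-02,
        1.86217146e-02, -4.40152542e-05]), 'eef_pos': array([ 162.90977816, -655.05571852,  218.66047204]), 'tcp_rot': array([[ 9.70424191e-01,  2.41406064e-01, -3.74703133e-05],
       [ 2.41406063e-01, -9.70424192e-01, -2.30955397e-05],
       [-4.19375018e-05,  1.33669097e-05, -9.99999999e-01]]), 'contact_force': array([-0.44580883,  0.08940124, -0.86640169]), 'wrist_torque': array([0.02889715, 0.0222524 , 0.01442324]), 'finger_force': 0.0, 'gripper_width': 92.90686289211456}
```

```bash
cat > h.py <<'E'
import numpy as np,cv2
def pts(f):
    z=f["z_map"].astype(float);v,u=np.mgrid[:z.shape[0],:z.shape[1]]
    K=f["mtx"];c=np.stack([(u-K[0,2])*z/K[0,0],(v-K[1,2])*z/K[1,1],z],-1)
    P=(c-f["t"])@f["R"]; P[z==0]=np.nan; return P
def proj(f,X):
    c=f["R"]@np.asarray(X,float)+f["t"];p=f["mtx"]@c;return p[:2]/p[2]
E
python3 - <<'E'
from h import *
f=np.load("top0.npz");P=pts(f);im=f["frame"][150:300,120:470,::-1]
z=P[150:300,120:470,2];print(np.nanpercentile(z,[5,25,50,75,95,99]))
d=cv2.applyColorMap(np.clip(np.nan_to_num(z)*2.2+10,0,255).astype(np.uint8),cv2.COLORMAP_TURBO)
a=np.vstack([cv2.resize(i,(700,300),interpolation=cv2.INTER_CUBIC) for i in(im,d)]);cv2.imwrite("pics/t1.png",a)
g=np.load("scene0.npz");cv2.imwrite("pics/s1.png",cv2.resize(g["frame"][130:350,120:400,::-1],(760,597),interpolation=cv2.INTER_CUBIC))
E
```

```text
[ -7.22400788  -1.0410724    2.67679297   7.18506299 133.86139685
 667.93256413]
```

View pics/t1.png

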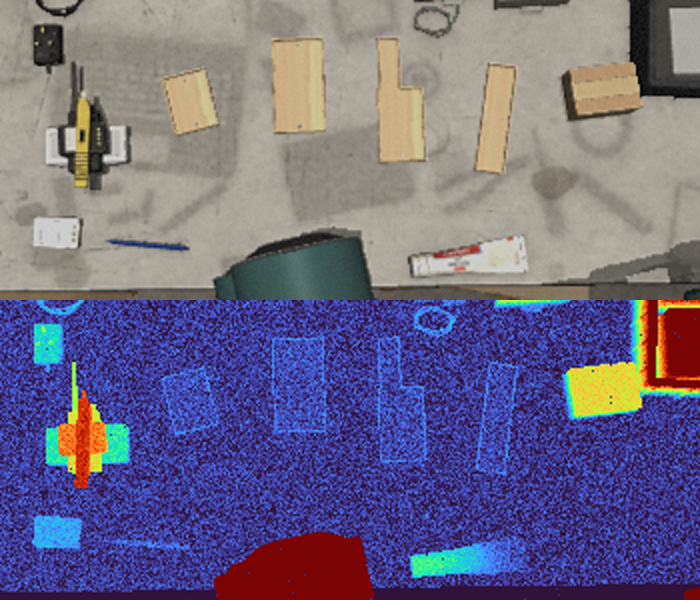

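View pics/s1.png

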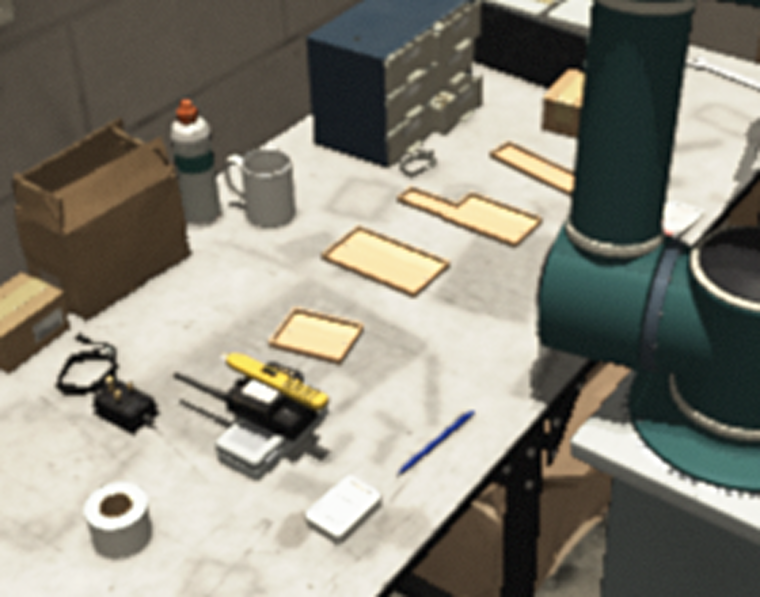

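```bash
cat >> h.py <<'E'
from scipy.optimize import minimize
S=4
def poly(f,pg,x,y,th,z):
    c,s=np.cos(th),np.sin(th);q=np.asarray(pg,float)@np.array([[c,s],[-s,c]])+[x,y]
    X=np.c_[q,np.full(len(q),z)]@f["R"].T+f["t"];p=X@f["mtx"].T;return p[:,:2]/p[:,2:]
def fit(f,mask,care,pg,z,x0):
    M=cv2.resize(mask.astype(np.float32),None,fx=S,fy=S,interpolation=cv2.INTER_LINEAR)
    C=cv2.resize(care.astype(np.float32),None,fx=S,fy=S,interpolation=cv2.INTER_NEAREST)
    def cost(v):
        p=(poly(f,pg,v[0],v[1],v[2]/57.3,z)+.5)*S-.5
        A=np.zeros(M.shape,np.float32);cv2.fillPoly(A,[np.round(p*16).astype(np.int32)],1,shift=4)
        return (C*abs(A-M)).sum()/S**2
    best=None
    for d in(0,-8,8):
        x=np.array(x0)+[0,0,d]
        r=minimize(cost,x,method="Nelder-Mead",options=dict(initial_simplex=[x,x+[6,0,0],x+[0,6,0],x+[0,0,6]],xatol=.05,fatol=.05))
        if best is None or r.fun<best.fun:best=r
    return best.x.round(1),round(best.fun,1),mask.sum()
def rect(a,b,c,d):return[(a,c),(b,c),(b,d),(a,d)]
def ray(f,u,v,z):
    d=f["R"].T@np.linalg.inv(f["mtx"])@[u,v,1];o=-f["R"].T@f["t"];return o+d*(z-o[2])/d[2]
CUT=rect(-11,11,-81.5,81.5);PACK=rect(-39,39,-26,26);BOX=rect(-70,70,-32,32);RAD=rect(-96,8,-28,26)
T=dict(pack_tray=rect(-52,52,-39,39),case_tray=rect(-83,83,-45,45),cutter_tray=rect(-25,25,-95,95),
 radio_tray=[(-109,-41),(21,-41),(21,-3),(109,-3),(109,35),(21,35),(21,39),(-109,39)])
E
python3 - <<'E'
from h import *
f=dict(np.load("top0.npz"));hsv=cv2.cvtColor(f["frame"],cv2.COLOR_RGB2HSV).astype(int);H,Sa,V=hsv.transpose(2,0,1)
wood=(H>8)&(H<25)&(Sa>60)&(V>140)
ones=np.ones(wood.shape,bool)
n,l,st,ce=cv2.connectedComponentsWithStats(wood.astype(np.uint8))
g={}
for i in range(1,n):
    if st[i,4]>200:print(i,st[i].tolist(),ce[i].round(),ray(f,*ce[i],12).round())
for k,c in dict(pack_tray=(214,200),case_tray=(269,192),radio_tray=(320,205),cutter_tray=(368,209)).items():
    i=l[int(c[1]),int(c[0])]
    p=ray(f,*ce[i],12)
    for th in((0,90) if k!="radio_tray" else (0,)):
        print(k,th,*fit(f,l==i,ones,T[k],12,[p[0],p[1],th]))
z=cv2.medianBlur(np.nan_to_num(pts(f)[:,:,2]).astype(np.float32),3)
win=np.zeros_like(ones);win[175:250,135:190]=1
yel=win&(H>18)&(H<35)&(Sa>100)&(V>90)
c=np.argwhere(yel).mean(0)[::-1];p=ray(f,*c,98);print("cut",c,p,fit(f,yel,ones,CUT,98,[p[0],p[1],0]))
ny=~cv2.dilate(yel.astype(np.uint8),np.ones((3,3)))>254
care=cv2.dilate(yel.astype(np.uint8),np.ones((3,3)))==0
pk=win&care&(z>75)&(V<110)
c=np.argwhere(pk).mean(0)[::-1];p=ray(f,*c,84);
for th in(0,90):print("pack",c,p,fit(f,pk,care,PACK,84,[p[0],p[1],th]))
cr2=care&(cv2.dilate(pk.astype(np.uint8),np.ones((3,3)))==0)
rd=win&cr2&(z>46)&(V<110)
c=np.argwhere(rd).mean(0)[::-1]
np.set_printoptions(linewidth=250)
print("z map rows185-245 cols 138-188");print(z[178:248:2,138:190:2].astype(int))
E
```

```text
10 [132, 96, 31, 22, 421] [146. 108.] [862. 432.  12.]
17 [509, 101, 7, 49, 274] [512. 125.] [ 778. -860.   12.]
18 [466, 102, 8, 45, 246] [470. 124.] [ 785. -714.   12.]
27 [256, 169, 27, 48, 1100] [268. 192.] [552.   1.  12.]
28 [308, 169, 25, 62, 1058] [318. 204.] [ 507. -171.   12.]
30 [358, 181, 21, 56, 751] [368. 209.] [ 487. -341.   12.]
31 [405, 181, 36, 26, 753] [423. 194.] [ 538. -532.   12.]
32 [201, 184, 28, 34, 595] [214. 201.] [524. 190.  12.]
pack_tray 0 [525.1 188.1  14.4] 109.3 595
pack_tray 90 [525.3 188.3  13.8] 109.5 595
case_tray 0 [551.5  -1.    0.6] 171.1 1100
case_tray 90 [551.4  -1.  180.6] 171.1 1100
radio_tray 0 [ 5.245e+02 -1.762e+02  5.000e-01] 144.6 1058
cutter_tray 0 [ 489.5 -342.4   80.5] 90.1 751
cutter_tray 90 [ 489.5 -342.3   80.5] 90.1 751
cut [160.62962963 220.92592593] [443.86040256 353.77430861  98.        ] (array([435. , 352.7,   8.9]), np.float64(527.5), np.int64(270))
pack [162.03529412 218.95294118] [452.2531556  352.34313942  84.        ] (array([460.8, 345. ,   2. ]), np.float64(134.3), np.int64(170))
pack [162.03529412 218.95294118] [452
[... 3177 characters left out ...]
  96  87  63  60  55   4   2   1   1   4   2   2   2   1]
 [  1  -2   2   5   2   7   3   3   3  51  95 100  98  87   8   8   0   4   3   2   4   2   5   3   2  -1]
 [  1   0   2   2   7   2   2   2   2   0  95  99  99   8   4   0   0  -2   1   2   2   2   3   1   1   0]
 [  2   2   2   2   1   1   2   0   0   2  98  98 101   5   1   1   0   0   2   5   4   3   2   1   2   2]
 [  1   0   0   2   1   0   2   0   4   2  99  99  99   4   1   0   0   0   4   2   4   3   3   2   0   0]
 [  3   0   0   1   2   2   2  -1   1   2   1   4   7   3   3   0  -1  -1   0   0   3   3   2   4   2   5]
 [  3  -1  -5   1   1   2   2   4   2   1   0   5   5   4   3   1  -3   1   2   1   0   2   0   2   2   6]]
```

```bash
cat > m.py <<'E'
from h import *
f=dict(np.load("top0.npz"));hsv=cv2.cvtColor(f["frame"],cv2.COLOR_RGB2HSV).astype(int);H,Sa,V=hsv.transpose(2,0,1)
z=cv2.medianBlur(np.nan_to_num(pts(f)[:,:,2]).astype(np.float32),3)
ones=np.ones(z.shape,bool)
win=np.zeros_like(ones);win[175:250,135:190]=1
d=lambda m:cv2.dilate(m.astype(np.uint8),np.ones((3,3)))>0
yel=win&(H>18)&(H<35)&(Sa>100)&(V>90)
cut=win&(yel|(z>89))
print("cut",[fit(f,m,ones,CUT,96,[444,354,a]) for m in(yel,cut) for a in (90,)])
care=~d(cut)
pk=win&(z>74)&care
print("pack",fit(f,pk,care,PACK,83,[453,358,92]))
care2=care&~d(pk)
rd=win&(z>57)&care2
ae=win&(z>42)&(z<57)
v,u=np.nonzero(ae&(np.arange(420)[:,None]<206));P=np.array([ray(f,a,b,52) for a,b in zip(u,v)])
print("aerial",P.min(0).round(),P.max(0).round(),np.polyfit(P[:,0],P[:,1],1))
bench=win&care2&(np.arange(420)[:,None]>207)
print("radio",fit(f,rd,bench,RAD,64,[500,350,5]))
bx=win&(z>25)&(z<45)&care2&~d(z>48)
care3=care2&~d(z>48)
bx[:207]=0
print("box",fit(f,bx,care3,BOX,33,[450,358,92]))
wood=(H>8)&(H<25)&(Sa>60)&(V>140)
n,l,st,ce=cv2.connectedComponentsWithStats(wood.astype(np.uint8))
sh=lambda pg:[(a-np.sign(a)*1,b) for a,b in pg]
IN=dict(pack_tray=rect(-49,49,-36,36),case_tray=rect(-80,80,-42,42),cutter_tray=rect(-22,22,-92,92),
 radio_tray=[(-106,-38),(18,-38),(18,0),(106,0),(106,32),(18,32),(18,36),(-106,36)])
for k,x0 in dict(pack_tray=(525,188,14),case_tray=(551,-1,1),radio_tray=(524,-176,0),cutter_tray=(489,-342,80)).items():
    p=proj(f,[x0[0]-20*(k=="radio_tray"),x0[1],3]);print(k,fit(f,l==l[int(p[1]),int(p[0])],ones,IN[k],3,x0))
E
python3 m.py
```

```text
cut [(array([449.9, 354.2,  89.5]), np.float64(87.8), np.int64(270)), (array([450. , 354. ,  89.7]), np.float64(69.7), np.int64(302))]
pack (array([452.6, 357.6,  94. ]), np.float64(28.7), np.int64(230))
aerial [504. 340.  52.] [584. 384.  52.] [1.66898999e-01 2.86522454e+02]
radio (array([497.4, 360.5,   1.4]), np.float64(17.1), np.int64(80))
box (array([449.5, 359.9,  91.5]), np.float64(33.4), np.int64(296))
pack_tray (array([524.8, 187.7,  13.4]), np.float64(134.4), np.int64(595))
case_tray (array([ 5.521e+02, -4.000e-01,  8.000e-01]), np.float64(221.4), np.int64(1100))
radio_tray (array([ 5.246e+02, -1.768e+02,  2.000e-01]), np.float64(202.3), np.int64(1058))
cutter_tray (array([ 488.4, -341.6,   80.9]), np.float64(101.6), np.int64(751))
```

```bash
cat > go.py <<'E'
import sys,numpy as np
from cell import r
o=r.get_obs();p=o["eef_pos"];R=np.array(o["tcp_rot"])
if len(sys.argv)>1:
    x,y,z,psi=map(float,sys.argv[1:5]);a=np.radians(psi)
    d=R.T@(np.array([x,y,z])-p);c=np.degrees(np.arctan2(R[1,0],R[0,0]));k=(psi-c+90)%360-90 if len(sys.argv)>5 else psi-c
    Rt=np.array([[np.cos(a),np.sin(a),0],[np.sin(a),-np.cos(a),0],[0,0,-1]])
    import cv2
    print("slide",d.round(1).tolist(),"rot",cv2.Rodrigues(R.T@Rt)[0].ravel().round(3).tolist(),"dist",np.linalg.norm(d).round(),"rows",max(np.linalg.norm(d)/62.5,abs(k)/10.7).round(1))
print("t",round(o["time_s"],2),"p",p.round(1),"psi",np.degrees(np.arctan2(R[1,0],R[0,0])).round(1),"tilt",np.degrees(np.arccos(-R[2,2])).round(2),"F",o["contact_force"].round(1),"w",round(o["gripper_width"],1),"ff",round(o["finger_force"],1),"q",o["qpos"].round(0))
E
python3 go.py 440 -420 220 -0.4
```

```text
slide [325.6, -161.2, -1.4] rot [0.0, 0.0, 0.251] dist 363.0 rows 5.8
t 1.1 p [ 162.9 -655.1  218.7] psi 14.0 tilt 0.0 F [-0.4  0.1 -0.9] w 92.9 ff 0.0 q [-78.   7.  83.  -0.  91.  -2.]
```

```bash
python3 -m jog '{"claw":[-1,-1,-1,-1,-1],"slide":[[30,-15,0],[80,-40,0],[140,-70,0],[200,-99,0],[250,-124,0]],"rot":[[0,0,0.05],[0,0,0.1],[0,0,0.15],[0,0,0.2],[0,0,0.251]]}'; python3 go.py 470 0 220 -0.4
```

```text
time_s: 1.72
eef_pos: [375.3, -474.3, 218.8]
tcp_rot: [[1.0, -0.009, 0.0], [-0.009, -1.0, -0.0], [0.0, 0.0, -1.0]]
contact_force: [0.7, -0.7, 0.7]
gripper_width: 92.9
finger_force: 0.0
slide [90.4, -475.1, -1.3] rot [0.0, -0.0, -0.002] dist 484.0 rows 7.7
t 1.73 p [ 375.3 -474.3  218.8] psi -0.5 tilt 0.03 F [ 0.7 -0.7  0.7] w 92.9 ff 0.0 q [-54.  -2.  92.   0.  90.  36.]
```

```bash
python3 -m jog --help 2>&1 | head -20
```

```text
invalid input: not JSON, or not a number
```

```bash
python3 -m jog '{"claw":[-1,-1,-1,-1,-1],"slide":[[20,-55,0],[38,-112,0],[55,-170,0],[70,-230,0],[75,-290,0]],"rot":[[0,0,0],[0,0,0],[0,0,0],[0,0,0],[0,0,0]]}' >/dev/null; python3 -m jog '{"claw":[-1,-1,-1,-1,-1],"slide":[[0,-60,0],[0,-120,0],[0,-180,0],[0,-240,0],[0,-300,0]],"rot":[[0,0,0],[0,0,0],[0,0,0],[0,0,0],[0,0,0]]}' >/dev/null;  python3 go.py 448 354 92 -0.4
```

```text
slide [-6.7, -238.3, 127.1] rot [-0.0, -0.001, -0.0] dist 270.0 rows 4.3
t 2.98 p [452.8 115.7 219. ] psi -0.4 tilt 0.06 F [ 1.2 -0.1  0.7] w 92.8 ff 0.0 q [ 11. -20. 107.  -0.  93. 102.]
```

```bash
python3 -m jog '{"claw":[-1,-1,-1,-1,-1],"slide":[[-1,-50,0],[-3,-105,0],[-5,-160,20],[-6,-210,50],[-7,-238,80]],"rot":[[0,0,0],[0,0,0],[0,0,0],[0,0,0],[0,0,0]]}' >/dev/null; python3 go.py 448 354 88 -0.4; python3 - <<'E'
from cell import r
import cv2
from h import *
f=r.grab_frame("scene");cv2.imwrite("pics/s2.png",cv2.resize(f["frame"][200:330,150:320,::-1],(780,596),interpolation=cv2.INTER_CUBIC))
E
```

```text
slide [0.5, -0.0, 49.7] rot [-0.0, -0.0, 0.001] dist 50.0 rows 0.8
t 3.6 p [447.4 354.  137.7] psi -0.3 tilt 0.02 F [0.5 0.2 0.5] w 92.8 ff 0.0 q [ 36.  -4. 101.   0.  83. 126.]
```

View pics/s2.png

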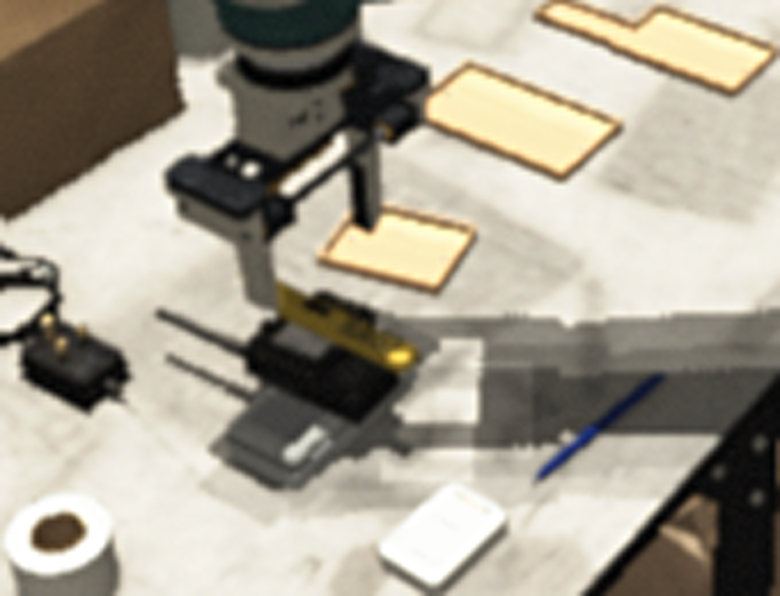

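The gripper straddles the cutter at about (330,310), with nothing in the way. I'll go down and close.

```bash
python3 -m jog '{"claw":[-0.5,-0.5,-0.5,-0.5],"slide":[[0.5,0,25],[0.5,0,42],[0.5,0,49.7],[0.5,0,49.7]],"rot":[[0,0,0],[0,0,0],[0,0,0],[0,0,0]]}' 25;python3 -m jog '{"claw":[1,1,1,1,1],"slide":[[0,0,0],[0,0,0],[0,0,0],[0,0,0],[0,0,0]],"rot":[[0,0,0],[0,0,0],[0,0,0],[0,0,0],[0,0,0]]}' 25; python3 -m jog '{"claw":[1,1,1,1],"slide":[[0,0,0],[0,0,-5],[0,0,-15],[0,0,-40]],"rot":[[0,0,0],[0,0,0],[0,0,0],[0,0,0]]}' 25; python3 go.py 500 100 190 -0.4
```

```text
time_s: 4.15
eef_pos: [448.5, 351.5, 89.0]
tcp_rot: [[1.0, -0.008, -0.0], [-0.008, -1.0, -0.0], [-0.0, 0.0, -1.0]]
contact_force: [0.1, -0.7, -0.2]
gripper_width: 69.9
finger_force: 0.0
time_s: 4.78
eef_pos: [448.5, 351.7, 89.0]
tcp_rot: [[1.0, -0.007, 0.0], [-0.007, -1.0, 0.0], [0.0, -0.0, -1.0]]
contact_force: [-0.4, 0.0, -0.2]
gripper_width: 24.5
finger_force: 0.0
time_s: 5.28
eef_pos: [448.1, 351.5, 129.0]
tcp_rot: [[1.0, -0.007, -0.001], [-0.007, -1.0, -0.001], [-0.001, 0.001, -1.0]]
contact_force: [-0.3, 0.1, -0.5]
gripper_width: 20.9
finger_force: 25.0
slide [53.7, 251.1, -60.8] rot [0.001, 0.001, -0.0] dist 264.0 rows 4.2
t 5.28 p [448.1 351.5 129. ] psi -0.4 tilt 0.09 F [-0.3  0.1 -0.5] w 20.9 ff 25.0 q [ 36.  -4. 102.  -0.  82. 126.]
```

```bash
python3 -m jog '{"claw":[1,1,1,1,1],"slide":[[5,25,-30],[18,80,-60],[30,140,-60],[43,200,-60],[54,251,-60]],"rot":[[0,0,0],[0,0,0],[0,0,0],[0,0,0],[0,0,0]]}' 25 >/dev/null; python3 -m jog '{"claw":[1,1,1,1,1],"slide":[[0,55,0],[0,110,0],[0,165,0],[0,220,0],[0,275,0]],"rot":[[0,0,0.02],[0,0,0.05],[0,0,0.09],[0,0,0.12],[0,0,0.155]]}' >/dev/null; python3 go.py 488.5 -342 70 -9.3
```

```text
slide [17.0, 164.9, 120.0] rot [0.0, -0.001, -0.001] dist 205.0 rows 3.3
t 6.53 p [ 498.4 -176.5  190. ] psi -9.4 tilt 0.07 F [ 0.4  0.2 -1. ] w 21.1 ff 25.0 q [-22. -11. 103.   0.  89.  77.]
```

```bash
python3 -m jog '{"claw":[1,1,1,1,1],"slide":[[5,45,10],[11,100,35],[15,145,70],[17,165,110],[17,165,120]],"rot":[[0,0,0],[0,0,0],[0,0,0],[0,0,0],[0,0,0]]}' >/dev/null; python3 go.py 488.5 -342 14.5 -9.3;  python3 - <<'E'
from cell import r
import cv2
from h import *
f=r.grab_frame("scene");g=r.grab_frame("top")
a=f["frame"][150:250,240:400];b=g["frame"][160:260,310:440]
cv2.imwrite("pics/s3.png",np.hstack([cv2.resize(i,(390,300),interpolation=cv2.INTER_CUBIC) for i in(a,b)])[:,:,::-1])
E
```

```text
slide [1.3, 1.3, 52.3] rot [-0.002, 0.003, -0.002] dist 52.0 rows 0.8
t 7.15 p [ 487.6 -340.6   66.8] psi -9.4 tilt 0.2 F [-0.6  0.3 -1.2] w 21.0 ff 25.0 q [-37.   2. 102.  -0.  76.  62.]
```

View pics/s3.png

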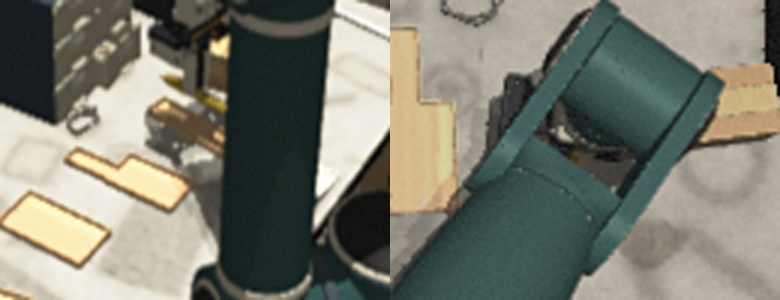

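The cutter hangs level over its tray, at (185,90) in the left half.

```bash
python3 -m jog '{"claw":[1,1,1,1,1],"slide":[[1,1,20],[1,1,40],[1,1,49],[1,1,51],[1,1,51]],"rot":[[0,0,0],[0,0,0],[0,0,0],[0,0,0],[0,0,0]]}'; python3 go.py 488.5 -342 14.5 -9.3
```

```text
time_s: 7.88
eef_pos: [489.8, -341.5, 18.3]
tcp_rot: [[0.987, -0.161, 0.0], [-0.161, -0.987, -0.0], [0.0, 0.0, -1.0]]
contact_force: [0.6, 0.2, -0.5]
gripper_width: 21.2
finger_force: 25.0
slide [-1.2, 0.7, 3.8] rot [0.0, -0.0, 0.0] dist 4.0 rows 0.1
t 7.88 p [ 489.8 -341.5   18.3] psi -9.3 tilt 0.02 F [ 0.6  0.2 -0.5] w 21.2 ff 25.0 q [-37.   4. 104.  -0.  71.  62.]
```

```bash
python3 -m jog '{"claw":[1,1,0.35,0.35,0.35],"slide":[[-1,0.5,4],[-1,0.5,4],[-1,0.5,4],[-1,0.5,4],[-1,0.5,4]],"rot":[[0,0,0],[0,0,0],[0,0,0],[0,0,0],[0,0,0]]}';python3 -m jog '{"claw":[0.3,0.3,-1,-1,-1],"slide":[[0,0,0],[0,0,-15],[0,0,-50],[0,0,-110],[0,0,-170]],"rot":[[0,0,0],[0,0,0],[0,0,0],[0,0,0],[0,0,0]]}'; python3 go.py 500 -60 190 0
```

```text
time_s: 8.5
eef_pos: [488.6, -341.7, 14.1]
tcp_rot: [[0.987, -0.161, 0.0], [-0.161, -0.987, -0.0], [0.0, 0.0, -1.0]]
contact_force: [0.1, -0.0, 0.6]
gripper_width: 30.5
finger_force: 0.0
time_s: 9.12
eef_pos: [488.3, -341.5, 186.9]
tcp_rot: [[0.987, -0.161, 0.0], [-0.161, -0.987, -0.0], [0.0, 0.0, -1.0]]
contact_force: [-0.4, 0.1, 0.3]
gripper_width: 57.9
finger_force: 0.0
slide [-33.9, -279.7, -3.2] rot [0.0, -0.0, -0.162] dist 282.0 rows 4.5
t 9.12 p [ 488.3 -341.5  186.9] psi -9.3 tilt 0.03 F [-0.4  0.1  0.3] w 57.9 ff 0.0 q [-37.  -3.  95.  -0.  88.  62.]
```

```bash
python3 -m jog '{"claw":[-1,-1,-1,-1,-1],"slide":[[-7,-55,0],[-14,-110,0],[-21,-170,0],[-28,-225,0],[-34,-280,0]],"rot":[[0,0,-0.15],[0,0,-0.33],[0,0,-0.51],[0,0,-0.69],[0,0,-0.87]]}'>/dev/null; python3 go.py 452 358 140 94; cat > m2.py <<'E'
from h import *
from cell import r
import sys
f=r.grab_frame("top");hsv=cv2.cvtColor(f["frame"],cv2.COLOR_RGB2HSV).astype(int);H,Sa,V=hsv.transpose(2,0,1)
z=cv2.medianBlur(np.nan_to_num(pts(f)[:,:,2]).astype(np.float32),3)
b=f["frame"][150:300,120:470]
cv2.imwrite("pics/%s.png"%sys.argv[1],cv2.resize(b,(700,300),interpolation=cv2.INTER_CUBIC)[:,:,::-1])
ones=np.ones(z.shape,bool)
win=np.zeros_like(ones);win[175:250,135:190]=1
d=lambda m:cv2.dilate(m.astype(np.uint8),np.ones((3,3)))>0
pk=win&(z>74)
print("pack",pk.sum(),np.median(z[pk]) if pk.any() else 0,fit(f,pk,ones,PACK,84,[453,358,92]) if pk.sum()>50 else"")
care2=~d(pk)
rd=win&(z>57)&care2
rows=np.arange(420)[:,None]>207
print("radio",rd.sum(),fit(f,rd,rows&care2,RAD,64,[497,358,3]))
ae=win&(z>42)&(z<57);ae[206:]=0;ae[:,:148]=0;ae[:,166:]=0
v,u=np.nonzero(ae);P=np.array([ray(f,a,c,53) for a,c in zip(u,v)])
print("aerial",P.min(0).round(),P.max(0).round(),np.polyfit(P[:,0],P[:,1],1))
care3=ones&~d(z>48);bx=win&(z>22)&(z<45)&care3;bx[:207]=0
print("box",fit(f,bx,care3,BOX,33,[450,358,92]))
w2=np.zeros_like(ones);w2[175:250,345:390]=1
yel=w2&(H>22)&(H<35)&(Sa>150)&(V>90)
if yel.sum()>60:print("cutter",yel.sum(),fit(f,yel,ones,CUT,17,[488,-342,80]))
E
python3 m2.py t4
```

```text
slide [236.1, -346.0, 45.2] rot [0.002, -0.0, -0.927] dist 421.0 rows 6.7
t 9.75 p [499.9 -58.1 185.3] psi 40.9 tilt 0.09 F [ 1.1 -0.3  0.7] w 93.0 ff 0.0 q [-10. -15. 106.   0.  89.  40.]
pack 369 83.474075 (array([452.9, 357.5,  94.6]), np.float64(28.2), np.int64(369))
radio 207 (array([496.6, 360.9,   1.7]), np.float64(16.3), np.int64(207))
aerial [504. 350.  53.] [584. 384.  53.] [1.47984899e-01 2.96745823e+02]
box (array([448.7, 359.4,  92.3]), np.float64(35.1), np.int64(308))
cutter 63 (array([ 490.3, -337.6,   81.9]), np.float64(246.3), np.int64(63))
```

View pics/t4.png

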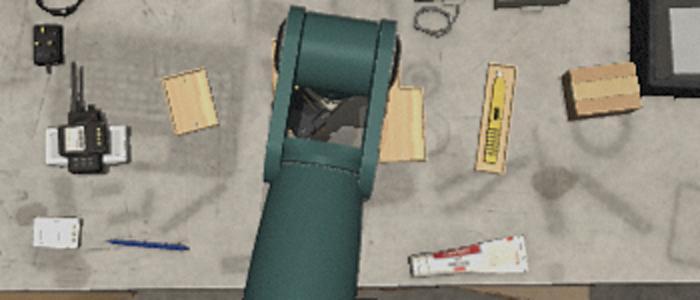

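The cutter is in its tray at (496,118). The rest of the pile is undisturbed, with the pack at (82,135).

```bash
python3 -m jog '{"claw":[-1,-1,-1,-1,-1],"slide":[[34,-50,0],[68,-100,0],[102,-150,0],[136,-200,0],[170,-250,0]],"rot":[[0,0,-0.18],[0,0,-0.36],[0,0,-0.54],[0,0,-0.72],[0,0,-0.9]]}'>/dev/null; python3 go.py 453 357.5 120 94.6
```

```text
slide [115.4, -8.4, 65.4] rot [0.002, -0.001, -0.037] dist 133.0 rows 2.1
t 10.43 p [466.3 242.5 185.4] psi 92.5 tilt 0.09 F [ 1.1 -0.7  0.3] w 92.9 ff 0.0 q [ 25. -12. 103.  -0.  88.  22.]
```

```bash
python3 -m jog '{"claw":[-1,-1,-1,-1,-1],"slide":[[40,-3,5],[80,-6,20],[115,-8,45],[115.5,-8.5,65],[115.5,-8.5,65]],"rot":[[0,0,-0.02],[0,0,-0.037],[0,0,-0.037],[0,0,-0.037],[0,0,-0.037]]}'>/dev/null; python3 go.py 453 357.5 74 94.6
```

```text
slide [2.6, -0.3, 44.1] rot [-0.002, 0.001, -0.006] dist 44.0 rows 0.7
t 11.05 p [453.6 355.  118.1] psi 94.2 tilt 0.12 F [ 0.2 -0.4  1.8] w 92.6 ff 0.0 q [ 36.  -3. 102.  -0.  81.  31.]
```

```bash
python3 -m jog '{"claw":[-0.6,-0.6,-0.6,-0.6,0],"slide":[[2.5,0,20],[2.5,0,37],[2.5,0,44],[2.5,0,44],[2.5,0,44]],"rot":[[0,0,0],[0,0,0],[0,0,0],[0,0,0],[0,0,0]]}' 30; python3 -m jog '{"claw":[1,1,1,1,1],"slide":[[0,0,0],[0,0,0],[0,0,0],[0,0,0],[0,0,0]],"rot":[[0,0,0],[0,0,0],[0,0,0],[0,0,0],[0,0,0]]}' 30;
```

```text
time_s: 11.68
eef_pos: [454.1, 358.3, 75.5]
tcp_rot: [[-0.074, 0.997, 0.001], [0.997, 0.074, 0.0], [0.0, 0.001, -1.0]]
contact_force: [0.9, 0.9, -0.0]
gripper_width: 68.9
finger_force: 0.0
time_s: 12.3
eef_pos: [454.0, 358.3, 75.3]
tcp_rot: [[-0.074, 0.997, 0.0], [0.997, 0.074, 0.0], [0.0, 0.0, -1.0]]
contact_force: [-1.3, 0.2, 5.1]
gripper_width: 51.1
finger_force: 30.1
```

```bash
python3 -m jog '{"claw":[1,1,1,1,1],"slide":[[0,0,-4],[0,0,-15],[0,0,-35],[-20,10,-60],[-60,20,-80]],"rot":[[0,0,0],[0,0,0],[0,0,0],[0,0,0.1],[0,0,0.25]]}' 30; python3 go.py 525 188 90 13.8
```

```text
time_s: 12.92
eef_pos: [478.6, 300.0, 157.4]
tcp_rot: [[0.177, 0.984, 0.001], [0.984, -0.177, 0.001], [0.001, 0.001, -1.0]]
contact_force: [0.5, -0.3, -1.6]
gripper_width: 51.2
finger_force: 30.0
slide [-102.1, 65.4, 67.4] rot [0.0, -0.002, 1.152] dist 139.0 rows 6.2
t 12.93 p [478.6 300.  157.4] psi 79.8 tilt 0.1 F [ 0.5 -0.3 -1.6] w 51.2 ff 30.0 q [ 29.  -6. 101.   0.  85.  40.]
```

```bash
python3 -m jog '{"claw":[1,1,1,1,1],"slide":[[-30,20,0],[-65,40,0],[-90,58,10],[-102,65,20],[-102,65,40]],"rot":[[0,0,0.18],[0,0,0.36],[0,0,0.54],[0,0,0.72],[0,0,0.9]]}'>/dev/null; python3 go.py 525 188 60 13.8
```

```text
slide [-0.1, -0.9, 56.7] rot [0.0, -0.003, 0.246] dist 57.0 rows 1.3
t 13.55 p [525.4 187.2 116.7] psi 27.9 tilt 0.15 F [ 0.1  1.1 -2. ] w 51.2 ff 30.0 q [ 17.  -5. 104.  -0.  81.  79.]
```

```bash
python3 -m jog '{"claw":[1,1,1,1,1],"slide":[[0,-1,20],[0,-1,50],[0,-1,75],[0,-1,90],[0,-1,90]],"rot":[[0,0,0.12],[0,0,0.246],[0,0,0.246],[0,0,0.246],[0,0,0.246]]}'>/dev/null; python3 go.py 525 188 14 13.8
```

```text
slide [0.9, 1.1, 11.0] rot [0.0, 0.001, 0.008] dist 11.0 rows 0.2
t 14.18 p [523.8 188.9  25. ] psi 14.3 tilt 0.04 F [-0.1 -0.4 -1. ] w 51.1 ff 30.0 q [ 17.  -1. 109.  -0.  72.  93.]
```

```bash
python3 -m jog '{"claw":[1,1,1,0.0,-0.2],"slide":[[1,1,6],[1,1,10],[1,1,10.5],[1,1,10.5],[1,1,10.5]],"rot":[[0,0,0],[0,0,0],[0,0,0],[0,0,0],[0,0,0]]}';python3 -m jog '{"claw":[-0.5,-1,-1,-1,-1],"slide":[[0,0,0],[0,0,-10],[0,0,-40],[0,0,-90],[0,0,-150]],"rot":[[0,0,0],[0,0,0],[0,0,0],[0,0,0],[0,0,0]]}'; python3 go.py 500 60 190 0
```

```text
time_s: 14.8
eef_pos: [525.6, 188.4, 15.2]
tcp_rot: [[0.969, 0.246, 0.001], [0.246, -0.969, 0.0], [0.001, -0.0, -1.0]]
contact_force: [-0.6, 0.5, 0.6]
gripper_width: 55.1
finger_force: 0.0
time_s: 15.42
eef_pos: [524.6, 188.0, 166.0]
tcp_rot: [[0.969, 0.246, -0.001], [0.246, -0.969, -0.0], [-0.001, 0.0, -1.0]]
contact_force: [-0.1, 0.6, 0.9]
gripper_width: 92.6
finger_force: 0.0
slide [-55.4, 118.0, -23.9] rot [0.0, 0.001, 0.249] dist 133.0 rows 2.1
t 15.43 p [524.6 188.  166. ] psi 14.3 tilt 0.06 F [-0.1  0.6  0.9] w 92.6 ff 0.0 q [ 17.  -7. 101.  -0.  86.  93.]
```

```bash
python3 -m jog '{"claw":[-1,-1,-1,-1,-1],"slide":[[-20,45,-10],[-50,100,-24],[-60,150,-24],[-60,190,-24],[-60,190,-24]],"rot":[[0,0,0.1],[0,0,0.15],[0,0,0.2],[0,0,0.2],[0,0,0.2]]}'>/dev/null; python3 go.py;  python3 m2.py t5
```

```text
t 16.05 p [513.9 -12.8 189.2] psi 2.6 tilt 0.04 F [ 0.4 -0.5 -0.5] w 93.1 ff 0.0 q [ -4. -13. 104.  -0.  89.  83.]
pack 0 0 
radio 495 (array([496.5, 360.3,   1.9]), np.float64(25.1), np.int64(495))
aerial [507. 350.  53.] [584. 382.  53.] [1.98207333e-01 2.68856264e+02]
box (array([450. , 359.8,  91.6]), np.float64(37.0), np.int64(422))
cutter 67 (array([ 485.9, -337.2,   81.4]), np.float64(241.9), np.int64(67))
```

View pics/t5.png

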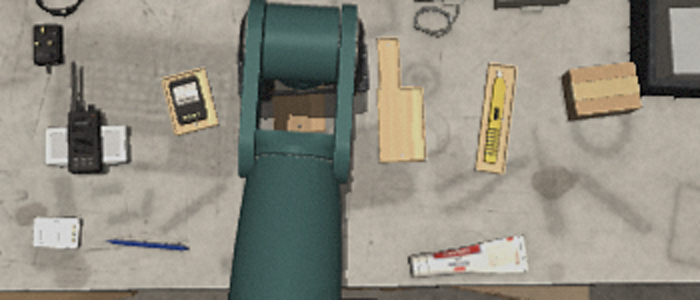

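The pack is in its tray at (188,100). The radio lies uncovered at (86,140).

```bash
python3 -m jog '{"claw":[-1,-1,-1,-1,-1],"slide":[[-12,-55,0],[-24,-112,0],[-36,-170,0],[-50,-230,0],[-60,-285,0]],"rot":[[0,0,0],[0,0,0],[0,0,0],[0,0,0],[0,0,0]]}'>/dev/null; python3 go.py 453 358 100 1.9
```

```text
slide [19.0, -83.2, 89.1] rot [-0.001, -0.001, 0.017] dist 123.0 rows 2.0
t 16.73 p [438.2 273.9 189. ] psi 2.9 tilt 0.05 F [ 1.5 -1.1 -0.1] w 93.0 ff 0.0 q [ 29. -13. 104.   0.  89. 116.]
```

```bash
python3 -m jog '{"claw":[-1,-1,-1,-1,-1],"slide":[[8,-40,10],[17,-80,40],[19,-83,75],[19,-83,88],[19,-83,88]],"rot":[[0,0,0.017],[0,0,0.017],[0,0,0.017],[0,0,0.017],[0,0,0.017]]}'>/dev/null; python3 go.py 453 358 46.5 1.9
```

```text
slide [-1.2, -3.2, 54.0] rot [0.0, 0.001, -0.001] dist 54.0 rows 0.9
t 17.35 p [454.3 354.8 100.5] psi 1.8 tilt 0.05 F [ 0.5 -0.3  0.6] w 93.0 ff 0.0 q [ 35.  -2. 103.   0.  79. 124.]
```

```bash
python3 -m jog '{"claw":[-0.7,-0.7,-0.7,-0.5,0],"slide":[[-1,-3,20],[-1,-3,42],[-1,-3,53],[-1,-3,53],[-1,-3,53]],"rot":[[0,0,0],[0,0,0],[0,0,0],[0,0,0],[0,0,0]]}' 40; python3 -m jog '{"claw":[1,1,1,1,1],"slide":[[0,0,0],[0,0,0],[0,0,0],[0,0,0],[0,0,0]],"rot":[[0,0,0],[0,0,0],[0,0,0],[0,0,0],[0,0,0]]}' 40;python3 -m jog '{"claw":[1,1,1,1,1],"slide":[[0,0,-4],[0,0,-15],[0,0,-45],[0,0,-90],[5,40,-125]],"rot":[[0,0,0],[0,0,0],[0,0,0],[0,0,0],[0,0,0]]}' 40; python3 go.py 480.5 -177.5 190 0.4
```

```text
time_s: 17.98
eef_pos: [454.2, 358.0, 48.3]
tcp_rot: [[0.999, 0.032, 0.001], [0.032, -0.999, 0.001], [0.001, -0.001, -1.0]]
contact_force: [-0.4, 0.0, 0.4]
gripper_width: 63.8
finger_force: 0.0
time_s: 18.6
eef_pos: [454.1, 358.0, 48.2]
tcp_rot: [[0.999, 0.032, 0.001], [0.032, -0.999, 0.001], [0.001, -0.001, -1.0]]
contact_force: [-1.0, -0.8, 6.7]
gripper_width: 51.8
finger_force: 40.0
time_s: 19.23
eef_pos: [459.9, 318.8, 174.8]
tcp_rot: [[0.999, 0.034, 0.001], [0.034, -0.999, 0.001], [0.001, -0.001, -1.0]]
contact_force: [-0.2, -0.4, -2.2]
gripper_width: 51.9
finger_force: 40.0
slide [3.7, 496.7, -15.6] rot [-0.001, -0.001, 0.027] dist 497.0 rows 8.0
t 19.23 p [459.9 318.8 174.8] psi 2.0 tilt 0.07 F [-0.2 -0.4 -2.2] w 51.9 ff 40.0 q [ 32.  -7. 100.   0.  87. 120.]
```

```bash
python3 -m jog '{"claw":[1,1,1,1,1],"slide":[[5,50,-5],[10,105,-10],[10,160,-10],[10,215,-10],[10,270,-10]],"rot":[[0,0,0],[0,0,0],[0,0,0],[0,0,0.01],[0,0,0.027]]}' 40 >/dev/null;python3 -m jog '{"claw":[1,1,1,1,1],"slide":[[0,50,0],[-5,105,0],[-5,160,20],[-5,210,50],[-5,227,80]],"rot":[[0,0,0],[0,0,0],[0,0,0],[0,0,0],[0,0,0]]}' 40 >/dev/null; python3 go.py 482 -177.5 45 0.4
```

```text
slide [7.6, -3.6, 57.2] rot [0.001, -0.0, -0.005] dist 58.0 rows 0.9
t 20.48 p [ 474.3 -181.1  102.2] psi 0.1 tilt 0.04 F [-0.2  1.  -2.2] w 51.6 ff 40.0 q [-24. -11. 111.  -0.  80.  66.]
```

```bash
python3 - <<'E'
from cell import r
from h import *
f=r.grab_frame("scene")
cv2.imwrite("pics/s6.png",cv2.resize(f["frame"][140:270,200:370],(780,596),interpolation=cv2.INTER_CUBIC)[:,:,::-1])
E
```

```text
(no output)
```

View pics/s6.png

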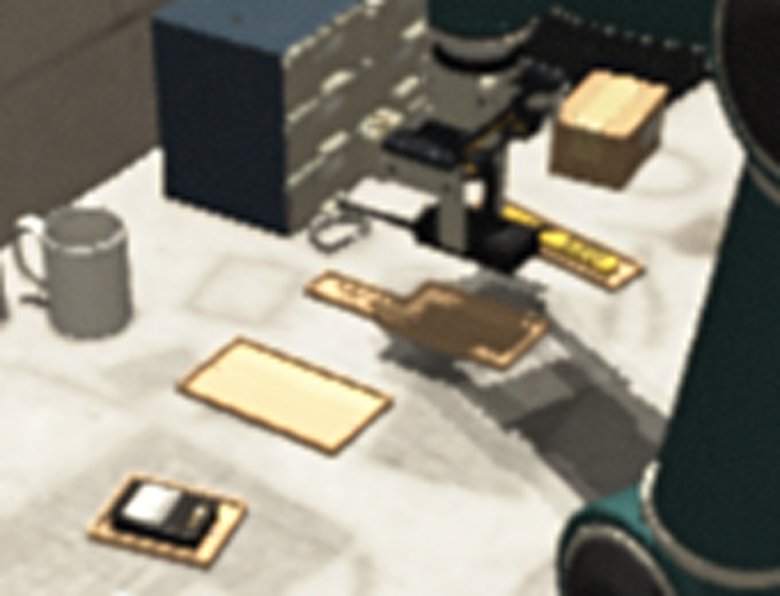

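The radio hangs level above its tray at about (480,240), with the aerial toward the channel.

```bash
python3 -m jog '{"claw":[1,1,1,1,1],"slide":[[7.5,-3.5,25],[7.5,-3.5,50],[7.5,-3.5,68],[7.5,-3.5,74],[7.5,-3.5,74]],"rot":[[0,0,0],[0,0,0],[0,0,0],[0,0,0],[0,0,0]]}' 40 >/dev/null; python3 go.py 482 -177.5 18 0.4
```

```text
slide [-0.4, 2.5, 10.9] rot [0.0, -0.0, -0.002] dist 11.0 rows 0.2
t 21.15 p [ 482.4 -175.    28.9] psi 0.3 tilt 0.01 F [ 0.6  0.1 -2.6] w 51.2 ff 40.0 q [-23.  -7. 114.   0.  73.  67.]
```

```bash
python3 -m jog '{"claw":[1,1,1,0,-0.3],"slide":[[0,1.5,6],[0,2,10],[0,2,10.5],[0,2,10.5],[0,2,10.5]],"rot":[[0,0,0],[0,0,0],[0,0,0],[0,0,0],[0,0,0]]}';python3 -m jog '{"claw":[-0.6,-1,-1,-1,-1],"slide":[[0,0,0],[0,0,-10],[0,0,-40],[0,0,-95],[0,0,-150]],"rot":[[0,0,0],[0,0,0],[0,0,0],[0,0,0],[0,0,0]]}'; python3 go.py 500 60 180 0
```

```text
time_s: 21.78
eef_pos: [482.3, -177.1, 18.2]
tcp_rot: [[1.0, 0.005, 0.0], [0.005, -1.0, -0.0], [0.0, 0.0, -1.0]]
contact_force: [-0.1, -0.3, -0.7]
gripper_width: 57.3
finger_force: 0.0
time_s: 22.4
eef_pos: [481.9, -176.9, 170.3]
tcp_rot: [[1.0, 0.005, 0.0], [0.005, -1.0, -0.0], [0.0, 0.0, -1.0]]
contact_force: [0.9, -0.1, 0.4]
gripper_width: 92.6
finger_force: 0.0
slide [19.2, -236.8, -9.7] rot [0.0, -0.0, 0.005] dist 238.0 rows 3.8
t 22.4 p [ 481.9 -176.9  170.3] psi 0.3 tilt 0.01 F [ 0.9 -0.1  0.4] w 92.6 ff 0.0 q [-23. -13. 106.   0.  87.  67.]
```

```bash
python3 -m jog '{"claw":[-1,-1,-1,-1,-1],"slide":[[4,-50,-5],[8,-105,-10],[12,-160,-10],[15,-215,-10],[18,-265,-10]],"rot":[[0,0,-0.18],[0,0,-0.36],[0,0,-0.54],[0,0,-0.72],[0,0,-0.9]]}'>/dev/null; cat > m3.py <<'E'
from h import *
from cell import r
import sys
f=r.grab_frame("top")
z=cv2.medianBlur(np.nan_to_num(pts(f)[:,:,2]).astype(np.float32),3)
cv2.imwrite("pics/%s.png"%sys.argv[1],cv2.resize(f["frame"][150:300,120:470],(700,300),interpolation=cv2.INTER_CUBIC)[:,:,::-1])
ones=np.ones(z.shape,bool);win=np.zeros_like(ones);win[195:250,135:190]=1
b=win&(z>20);print("box",b.sum(),np.median(z[b]),fit(f,b,ones,BOX,33,[450,359,92]))
win[:]=0;win[165:250,300:345]=1
b=win&(z>22);print("radio",b.sum(),fit(f,b,np.broadcast_to(np.arange(420)[:,None]>198,z.shape),RAD,33,[524,-176,0]))
E
python3 m3.py t7; python3 go.py 450 360 90 91.6
```

```text
box 785 35.65132 (array([449.3, 359.8,  91.6]), np.float64(44.5), np.int64(785))
radio 510 (array([ 523.1, -173.2,    1. ]), np.float64(31.1), np.int64(510))
slide [182.4, -199.3, 89.3] rot [0.0, -0.002, -0.676] dist 285.0 rows 4.6
t 23.07 p [498.7  94.1 178.8] psi 52.9 tilt 0.13 F [-1.   1.7  0.1] w 92.9 ff 0.0 q [  8. -14. 106.   0.  88.  45.]
```

View pics/t7.png

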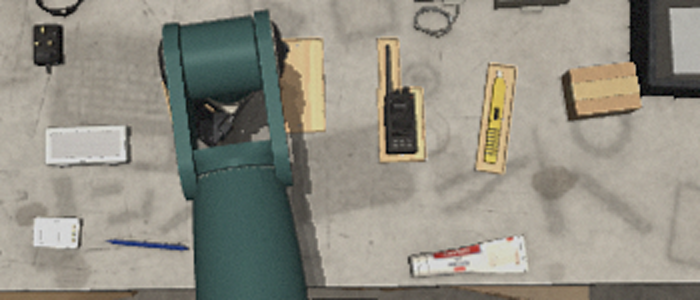

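The radio lies in its tray at (400,110) and the case is clear at (87,145).

```bash
python3 -m jog '{"claw":[-1,-1,-1,-1,-1],"slide":[[36,-40,0],[73,-80,0],[110,-120,15],[146,-160,30],[182,-199,50]],"rot":[[0,0,-0.16],[0,0,-0.33],[0,0,-0.5],[0,0,-0.676],[0,0,-0.676]]}'>/dev/null; python3 go.py 449.3 359.8 60 91.6
```

```text
slide [3.8, -5.3, 68.7] rot [0.001, -0.001, -0.015] dist 69.0 rows 1.1
t 23.7 p [454.6 356.  128.8] psi 90.7 tilt 0.1 F [0.5 0.3 0.6] w 93.0 ff 0.0 q [ 36.  -3. 101.  -0.  82.  35.]
```

```bash
python3 -m jog '{"claw":[-1,-1,-1,-1,-1],"slide":[[2,-3,20],[3.8,-5.3,45],[3.8,-5.3,65],[3.8,-5.3,68.7],[3.8,-5.3,68.7]],"rot":[[0,0,-0.01],[0,0,-0.015],[0,0,-0.015],[0,0,-0.015],[0,0,-0.015]]}'>/dev/null; python3 go.py 449.3 359.8 14 91.6
```

```text
slide [2.2, -0.7, 45.8] rot [0.0, -0.0, -0.004] dist 46.0 rows 0.7
t 24.32 p [450.  357.6  59.8] psi 91.4 tilt 0.03 F [-0.5 -0.3 -0. ] w 93.1 ff 0.0 q [ 36.  -1. 105.  -0.  75.  35.]
```

```bash
python3 -m jog '{"claw":[-0.9,-0.9,-0.8,-0.8,-0.3],"slide":[[1.5,0,18],[1.5,0,36],[1.5,0,44],[1.5,0,45.5],[1.5,0,45.5]],"rot":[[0,0,0],[0,0,0],[0,0,0],[0,0,0],[0,0,0]]}' 50; python3 -m jog '{"claw":[1,1,1,1,1],"slide":[[0,0,0],[0,0,0],[0,0,0],[0,0,0],[0,0,0]],"rot":[[0,0,0],[0,0,0],[0,0,0],[0,0,0],[0,0,0]]}' 50;python3 -m jog '{"claw":[1,1,1,1,1],"slide":[[0,0,-4],[0,0,-15],[0,0,-45],[-10,2,-75],[-50,20,-95]],"rot":[[0,0,0],[0,0,0],[0,0,0],[0,0,0],[0,0,0.1]]}' 50; python3 go.py 552 -0.7 110 0.7
```

```text
time_s: 24.95
eef_pos: [449.7, 359.4, 14.0]
tcp_rot: [[-0.025, 1.0, 0.0], [1.0, 0.025, 0.0], [0.0, 0.0, -1.0]]
contact_force: [0.3, 1.0, -0.5]
gripper_width: 77.5
finger_force: 0.0
time_s: 25.58
eef_pos: [449.6, 359.5, 14.2]
tcp_rot: [[-0.025, 1.0, 0.0], [1.0, 0.025, 0.0], [0.0, 0.0, -1.0]]
contact_force: [-3.1, -0.3, 5.7]
gripper_width: 63.6
finger_force: 50.0
time_s: 26.2
eef_pos: [470.7, 310.5, 110.9]
tcp_rot: [[0.074, 0.997, 0.001], [0.997, -0.074, 0.001], [0.001, 0.001, -1.0]]
contact_force: [-0.7, -0.4, -3.4]
gripper_width: 63.6
finger_force: 50.0
slide [-304.3, 104.1, 0.7] rot [0.0, -0.002, 1.484] dist 322.0 rows 7.9
t 26.2 p [470.7 310.5 110.9] psi 85.7 tilt 0.1 F [-0.7 -0.4 -3.4] w 63.6 ff 50.0 q [ 31.  -4. 104.   0.  80.  35.]
```

```bash
python3 -m jog '{"claw":[1,1,1,1,1],"slide":[[-35,12,0],[-80,28,0],[-120,42,0],[-160,55,0],[-200,70,0]],"rot":[[0,0,0.17],[0,0,0.35],[0,0,0.53],[0,0,0.71],[0,0,0.88]]}' 50 >/dev/null;  python3 go.py 552 -0.7 80 0.7
```

```text
slide [-38.3, 100.6, 29.5] rot [0.0, -0.001, 0.598] dist 112.0 rows 3.2
t 26.82 p [525.8 103.7 109.4] psi 35.0 tilt 0.04 F [ 1.   0.3 -3.2] w 63.5 ff 50.0 q [  8.  -8. 107.  -0.  81.  63.]
```

```bash
python3 -m jog '{"claw":[1,1,1,1,1],"slide":[[-15,40,0],[-30,75,5],[-38,100,20],[-38,100.5,45],[-38,100.5,68]],"rot":[[0,0,0.17],[0,0,0.35],[0,0,0.52],[0,0,0.598],[0,0,0.598]]}' 50 >/dev/null;  python3 go.py 552 -0.7 18 0.7; python3 - <<'E'
from cell import r
from h import *
f=r.grab_frame("scene")
cv2.imwrite("pics/s8.png",cv2.resize(f["frame"][140:270,200:370],(780,596),interpolation=cv2.INTER_CUBIC)[:,:,::-1])
E
```

```text
slide [-0.7, 1.3, 22.5] rot [0.0, -0.0, 0.003] dist 23.0 rows 0.4
t 27.45 p [552.7   0.7  40.5] psi 0.9 tilt 0.02 F [-0.5 -0.1 -3.2] w 63.4 ff 50.0 q [ -3.  -2. 109.  -0.  74.  87.]
```

View pics/s8.png

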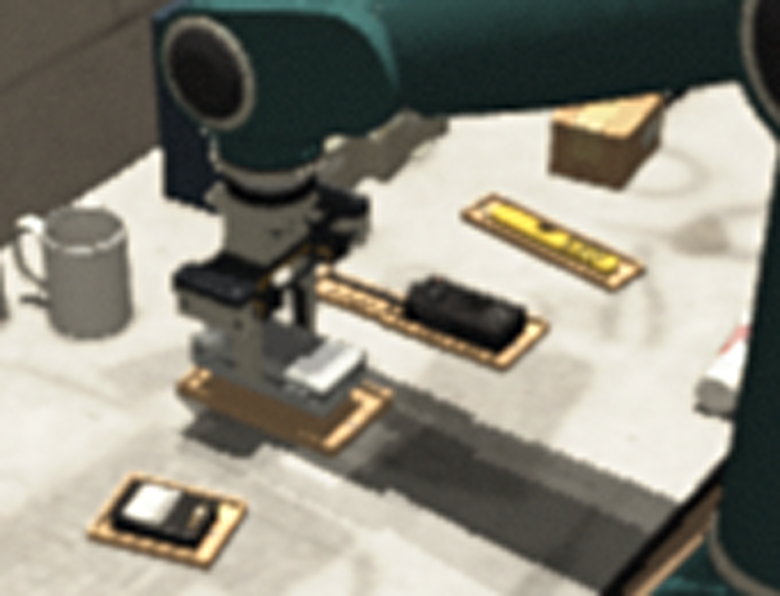

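The case hangs level over its tray at about (280,380), and the other three lie flat in theirs.

```bash
python3 -m jog '{"claw":[1,1,1,1,1],"slide":[[-0.5,1,10],[-0.5,1,19],[-0.5,1,22],[-0.5,1,22.5],[-0.5,1,22.5]],"rot":[[0,0,0],[0,0,0],[0,0,0],[0,0,0],[0,0,0]]}';python3 -m jog '{"claw":[-0.6,-1,-1,-1,-1],"slide":[[0,0,0],[0,0,0],[0,0,-2],[0,0,-20],[0,0,-60]],"rot":[[0,0,0],[0,0,0],[0,0,0],[0,0,0],[0,0,0]]}';python3 -m jog '{"claw":[-1,-1,-1,-1,-1],"slide":[[0,-10,-50],[-20,-50,-80],[-40,-110,-100],[-60,-170,-100],[-70,-230,-100]],"rot":[[0,0,0],[0,0,0],[0,0,0],[0,0,0],[0,0,0]]}'; python3 - <<'E'
from h import *
from cell import r
f=r.grab_frame("top");g=r.grab_frame("scene")
z=cv2.medianBlur(np.nan_to_num(pts(f)[:,:,2]).astype(np.float32),3)
cv2.imwrite("pics/t9.png",np.vstack([cv2.resize(i,(700,300),interpolation=cv2.INTER_CUBIC) for i in (f["frame"][150:300,120:470],g["frame"][150:300,180:400])])[:,:,::-1])
ones=np.ones(z.shape,bool);win=np.zeros_like(ones);win[165:225,245:290]=1
b=win&(z>20);print("box",b.sum(),np.median(z[b]),fit(f,b,ones,BOX,36,[552,0,0]))
E
```

```text
time_s: 28.12
eef_pos: [552.3, 0.2, 18.6]
tcp_rot: [[1.0, 0.018, 0.0], [0.018, -1.0, -0.0], [0.0, 0.0, -1.0]]
contact_force: [0.2, 0.9, -3.8]
gripper_width: 63.6
finger_force: 50.0
time_s: 28.75
eef_pos: [551.4, 0.2, 78.7]
tcp_rot: [[1.0, 0.018, -0.002], [0.018, -1.0, 0.0], [-0.002, -0.0, -1.0]]
contact_force: [0.7, -0.1, 0.8]
gripper_width: 92.4
finger_force: 0.0
time_s: 29.38
eef_pos: [477.7, 227.9, 180.6]
tcp_rot: [[1.0, 0.017, 0.003], [0.017, -1.0, 0.001], [0.003, -0.001, -1.0]]
contact_force: [1.3, -1.0, 0.3]
gripper_width: 93.0
finger_force: 0.0
box 770 38.092922 (array([5.546e+02, 1.500e+00, 2.000e-01]), np.float64(45.5), np.int64(770))
```

View pics/t9.png

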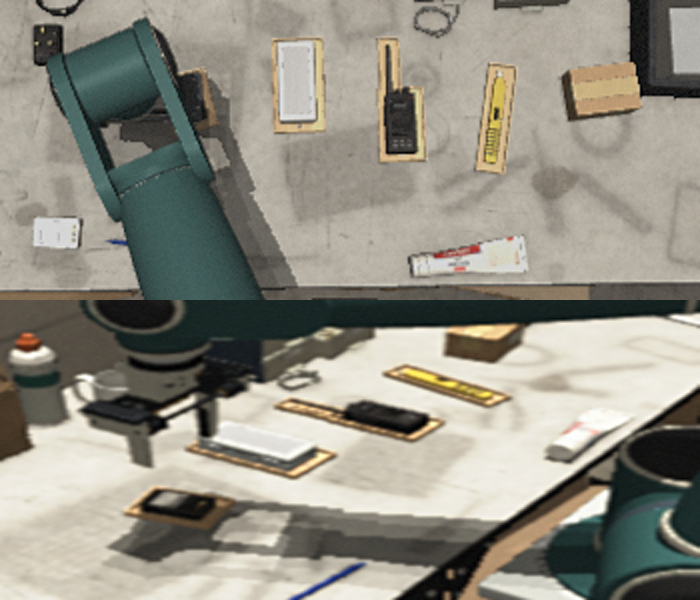

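All four lie in their trays, with the case at (297,83). I'll let the arm settle and hand in.

```bash
python3 -m jog '{"claw":[-1,-1,-1],"slide":[[0,0,0],[0,0,0],[0,0,0]],"rot":[[0,0,0],[0,0,0],[0,0,0]]}'; python3 -c "
from cell import r
print(r.hand_in())"
```

```text
time_s: 29.85
eef_pos: [479.0, 225.2, 178.5]
tcp_rot: [[1.0, 0.016, 0.0], [0.016, -1.0, -0.0], [0.0, 0.0, -1.0]]
contact_force: [0.0, -0.3, 0.5]
gripper_width: 93.2
finger_force: 0.0
the job is handed in; nothing more can be done
None
```

The job is handed in after about 30 s of robot time: the camera pictures show the cutter, battery pack, radio and drill-bit case each in its own tray, with the adapter and carton not visibly moved, but hand-in returned no verdict.

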